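# Seal the waste-toner container

## Robot

A 6-joint arm with a two-finger parallel gripper is mounted at the origin on the work surface. World frame = base frame: x ahead of the robot, y to its left, z up, the work surface at z = 0. Lengths are in m, angles in rad, forces in N, time in s.
With the tool pointing down it reaches from about 0.325 to 0.925 m from the base axis. Payload 3.1 kg.
Tool frame: the origin (TCP) lies on the mounting face of the last link; the fingertips stand 173 mm ahead of it and the grasp point (between the pads) lies 155 mm ahead of it (ctrl.finger_overhang is the distance from the TCP to the fingertips, in m); z points along the fingers, y is the direction in which the jaws open and shut (so a half turn about z gives the same grasp; the last joint's range is limited). The gripper opens to 85 mm and grips with 20 to 120 N. Pads are 22 mm wide; open, the fingers measure 114 mm over their backs; the gripper's body (76 mm by 85 mm) begins 54 mm behind the grasp point. The pads swing forward as they close: fully open they stand 13 mm farther back than shut.
Start: joints at [-0.112, 0.217, 1.613, -0, 1.311, -0.112], TCP at [0.625, 0, 0.405] pointing down, gripper open.
Joint ranges: [-2.75, 2.75], [-0.78, 2.1], [0.31, 2.55], [-1.13, 4.27], [0.13, 2.63], [-2.58, 2.58]. Speed limits (rad/s): [2.79, 2.79, 3.14, 3.14, 3.14, 3.14].

## Interface

Orientations are given as a unit quaternion [x, y, z, w].
In Python, from station import ctrl gives the robot as it stands.
- The arm moves only by the tool move_arm, never from a script. Its argument "rows" is a list of rows, each a list of 5 numbers: the closure, from -1 (fully open) to 1 (shut), then the shift along the tool's x, y, z in units of 0.5 m (1.0 is 0.5 m), then the turn about the tool's z in units of pi/2 rad (1.0 is pi/2 rad). In form: [[gripper, tx, ty, tz, spin], ...]. A call has 1 to 8 rows; each row is the pose to reach, as a shift and turn from the pose commanded when the call began, along the tool's axes at that moment; what a row does not reach only later rows make up. A row lasts 1/12 s, in which the tool goes at most 41.7 mm and 7.16 degrees, less where a joint would pass 70% of its speed; a pose out of reach is approached as far as the arm can. A call with a number of a shift or a turn outside -1 to 1 is refused whole. A call with a gripper value outside its range is refused whole. The fingers move at their own pace and stop on an object; "grip_force" is the grip in N (left out, the last holds). Time passes only in rows, so rows that repeat a pose let the fingers close. It gives the time, the measured TCP pose, the force and the opening at its end, in the units of the state.
- ctrl.sense(): the state, without advancing time (a new reading comes with each control period).
- ctrl.camera(name): name is "scene" or "side" or "wrist"; returns a dict with "color" (400x640x3 uint8, blue, green, red), "fx", "fy", "cx", "cy" (pixels), "camera_from_world" (4x4, takes a point from world to camera coordinates); the wrist camera has in their place "hand_eye" (4x4, takes a point from camera to tool coordinates, whose origin is the TCP and whose axes are the flange's). Camera axes: x right, y down, z forward; pixel columns grow to the right and rows downward; lengths in m; the calibration is good to about 2 mm. A picture is of the moment at which its call begins: read the wrist's pose just before it. There is no depth.
- ctrl.close_job(): hands the job in, once; it reports no verdict.
The state is a dict: "time_s": time; "joint_positions": joint angles; "qvel": joint speeds; "joint_torque": joint torques, N m; "eef_pos": TCP position; "ee_rot": TCP orientation; "wrist_force": force on the tool from outside, world axes, zero at the start; "ft_torque": the same for the moment, N m; "width": finger opening in m.
Only numpy, scipy, OpenCV 4.12 (cv2) and the standard library are available. Lean on these libraries where they do the work, as an engineer would, in place of code of your own. Each camera call takes 0.05 s, during which the arm holds its last target. There are 200 camera calls.

## Task

Close the copier's open waste container for disposal: set its white lid loosely on the rim the right way round and let go of it, then press the lid's three snap tabs down one at a time until each has snapped fully home. Then push the small shutter on the container's side deck fully shut over the inlet, and leave everything else on the bench where it is.

Things in the scene. Friction and masses are not known exactly. Their poses are not given: they have to be found in the camera images.
- bin: Grey waste container, fixed. Open box 120 (x) x 160 (y) x 60 mm high, 4 mm walls; origin at the centre of its underside, z up, -x wall towards the robot (yaw within 0.3 rad). Past its +y end a 32 mm high inlet deck, 110 (x) x 64 (y), carries the shutter. Three snap sockets (pairs of sprung jaws) stick 13 mm out of the walls: at -x, y +62 and -62 mm; at +x, y 0.
- bin_mouth (a point): Centre of the container's open mouth, level with its rim, 60 mm above the bench. Loosely set, the lid's prongs rest on top of the socket jaws (lid origin about 47 mm above the bench, tabs about 12 mm above the rim); snapped home, its three tabs lie on the rim (lid origin 35 mm above the bench).
- lid: White loose lid, 160 to 260 g, starting right way up on its prongs. Plate 108 (x) x 148 (y) x 8 mm, top 29 mm above the origin, which is below its centre, level with the prong feet. Three tabs stick out over the rim, each with a round-headed prong 25 mm down: two at -x (y +62, -62 mm), one at +x (y 0). Fits only with its x, y axes as the container's.
- lid_rib (a point): Centre of the top of the lid's solid grip rib: 16 mm thick (lid x), 90 mm long (lid y), 32 mm tall above the plate; this point is 61 mm above the lid's origin. Under the plate six round-ended pins, 12 mm thick, reaching 2 mm above the lid's origin, enter the mouth along its walls with 1.3 mm play all round.
- tab0 (a point): Centre of the top of the ribbed thumb pad on the lid's -x, +y tab (lid frame x -54, y +62 mm). Pad 32 (x) x 28 (y) mm, 32 mm above the lid's origin, 3 mm above the plate. Pressed straight down at its centre with 8 to 13 N it gives about 12 mm, snaps and stops hard on the rim; the lid rocks on its other tabs. Height above the bench: loose about 79 mm, home 67 mm.
- tab1 (a point): Centre of the top of the ribbed thumb pad on the lid's -x, -y tab (lid frame x -54, y -62 mm). Pad 32 (x) x 28 (y) mm, 32 mm above the lid's origin, 3 mm above the plate. Pressed straight down at its centre with 8 to 13 N it gives about 12 mm, snaps and stops hard on the rim; the lid rocks on its other tabs. Height above the bench: loose about 79 mm, home 67 mm.
- tab2 (a point): Centre of the top of the ribbed thumb pad on the lid's +x tab (lid frame x +54, y 0). Pad 32 (x) x 28 (y) mm, 32 mm above the lid's origin, 3 mm above the plate. Pressed straight down at its centre with 8 to 13 N it gives about 12 mm, snaps and stops hard on the rim; the lid rocks on its other tabs. Height above the bench: loose about 79 mm, home 67 mm.
- shutter (a joint): White shutter plate, 50 x 44 x 4 mm, on the container's deck. Slides along the container's +x (away from the robot): 0 is fully open, 0.045 m fully shut at its hard stop. Friction about 2 N; it stays where it is left.
- shutter_rib (a point): Centre of the top of the shutter's upright rib, 10 mm thick (x), 30 mm wide (y), 18 mm tall above the plate; 54.5 mm above the bench. Push it from its -x side towards the container's +x.
- screwdriver: Bystander: screwdriver 170 mm long lying in front of where the lid starts; origin at its underside.
- tape: Bystander: clear tape roll, 90 mm across, 24 mm high, lying just behind the container; origin at its underside.
- toner: Bystander: upright white bottle 76 mm across, 170 mm high, with a black cap, at the back of the bench; origin at its underside.
- spray: Bystander: upright metal can, 60 mm across, 160 mm high, on the left; origin at its underside.
- brush: Bystander: long-handled brush lying at the left front; origin at its underside.
- tray: Bystander: open grey tray 110 x 160 x 35 mm with dividers, on the right; origin at its underside.
- roller: Bystander: dark rubber roller on a steel shaft 260 mm long, at the back; origin at its underside.

How it is judged:
By the outcome, as a careful person would: the job done as asked, in the order asked, and still so for the second after the job is handed in, with the robot touching nothing.
It also fails if it takes over 54 s, if anything falls off the work surface, if the arm or the gripper's body presses on something with over 40 N, if the wrist force passes 120 N, or if a joint passes its speed limit or range.

## Working session

There is one attempt and no reset: what is moved stays moved. The work goes in short steps, Python scripts to look and compute and a tool call to move; the robot and the scene stay as the last step left them, time stands still between calls to the robot, and variables do not carry over. Pictures are saved under pics/ and viewed, about 8 in all and at most 12, crops included, and the job is handed in when it is done.

Besides the shell and the picture viewer there is one more tool, called after ">>>" as name(argument=value, ...) on one line, values as JSON. move_arm: Moves the arm, as the interface text tells. Shifts and turns lie within -1 to 1; 1 stands for 0.5 m of shift or pi/2 rad of turn. Its arguments: {"type":"object","properties":{"rows":{"type":"array","items":{"type":"array","items":{"type":"number","minimum":-1,"maximum":1}}},"grip_force":{"type":"number"}},"required":["rows"]}

```bash
ls; mkdir -p pics; python3 - <<'E'
from station import ctrl
import cv2
s=ctrl.sense()
print({k:s[k] for k in('time_s','eef_pos','ee_rot','wrist_force','width')},ctrl.finger_overhang)
for n in('scene','side','wrist'):
    c=ctrl.camera(n); cv2.imwrite(f'pics/{n}0.png',c['color']); print(n,c['fx'],c['cx'],c['cy'],c.get('camera_from_world',c.get('hand_eye')))
E
```

```text
pics
{'time_s': 0.0, 'eef_pos': array([6.24595685e-01, 8.34522995e-05, 4.03356355e-01]), 'ee_rot': array([ 0.70708539,  0.70712716, -0.00073116, -0.00094293]), 'wrist_force': array([-0.00412718,  0.1028957 ,  0.04896885]), 'width': 0.0854692129919636} 0.1734
scene 362.2862030590329 319.501428467961 200.90430026870274 [[ 0.84192398  0.53936468  0.01580339 -0.43640142]
 [ 0.36585045 -0.54905837 -0.75145749 -0.20310114]
 [-0.39663265  0.63845176 -0.65959222  1.31941106]
 [ 0.          0.          0.          1.        ]]
side 480.89546272928203 321.3688171179257 193.9381556880141 [[ 0.99686228 -0.07903075  0.00444159 -0.59447553]
 [-0.05897573 -0.77898063 -0.62426841  0.02540223]
 [ 0.05279631  0.62204768 -0.7811973   1.44724952]
 [ 0.          0.          0.          1.        ]]
wrist 299.6447660551652 318.513129746139 200.28719405131773 [[ 4.54563874e-04 -9.58517156e-01 -2.85034482e-01  7.35633275e-02]
 [ 9.99999895e-01  4.50514466e-04  7.97727438e-05  1.17900821e-03]
 [ 5.19486138e-05 -2.85034488e-01  9.58517260e-01  3.05134147e-02]
 [ 0.00000000e+00  0.00000000e+00  0.00000000e+00  1.00000000e+00]]
```

View pics/scene0.png

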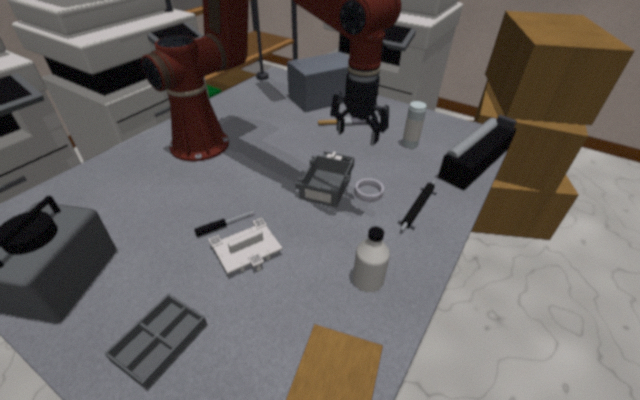

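View pics/side0.png

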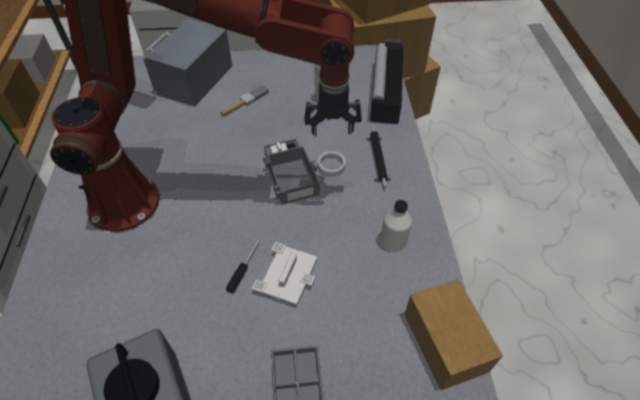

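The scene and side views show the lid (side px tabs ≈(279,247), (260,285), (307,280); rib ≈(288,267)) and the bin (side px mouth ≈(293,175)), with the shutter at its far end (≈(277,148)). Next I work out coarse poses.

```bash
cat > h.py <<'E'
import numpy as np, cv2
from station import ctrl
from scipy.spatial.transform import Rotation as R
def cam(n):
    s=ctrl.sense(); c=ctrl.camera(n)
    K=np.array([[c['fx'],0,c['cx']],[0,c['fy'],c['cy']],[0,0,1]])
    if n=='wrist':
        T=np.eye(4); T[:3,:3]=R.from_quat(s['ee_rot']).as_matrix(); T[:3,3]=s['eef_pos']
        M=np.linalg.inv(T@np.array(c['hand_eye']))
    else: M=np.array(c['camera_from_world'])
    return c['color'],K,M
def unproj(K,M,uv,z):
    d=M[:3,:3].T@np.linalg.solve(K,[uv[0],uv[1],1]); o=-M[:3,:3].T@M[:3,3]
    return o+d*(z-o[2])/d[2]
def proj(K,M,P):
    p=(M[:3,:3]@np.atleast_2d(P).T+M[:3,3:])
    q=K@p; return (q[:2]/q[2]).T
def pose(xy,yaw,pts):
    c,s=np.cos(yaw),np.sin(yaw); p=np.atleast_2d(np.array(pts,float)).copy()
    p[:,:2]=p[:,:2]@np.array([[c,s],[-s,c]])+xy; return p
def state():
    s=ctrl.sense(); m=R.from_quat(s['ee_rot']).as_matrix()
    print('t',round(s['time_s'],2),'pos',np.round(s['eef_pos'],4),'toolx',np.round(m[:,0],3),'tooly',np.round(m[:,1],3),'toolz',np.round(m[:,2],3),'F',np.round(s['wrist_force'],1),'w',round(s['width'],4))
    return s,m
E
python3 - <<'E'
from h import *
state()
_,K,M=cam('side')
for n,uv,z in[('tab0',(279,247),.032),('tab1',(260,285),.032),('tab2',(307,280),.032),('rib',(289,264),.061),('binmouth',(292,172),.06),('deck',(278,148),.05)]: print(n,unproj(K,M,uv,z).round(3))
_,K,M=cam('scene')
for n,uv,z in[('rib',(246,238),.061),('binmouth',(328,176),.06),('deck',(333,155),.05)]: print(n,unproj(K,M,uv,z).round(3))
E
```

```text
t 0.15 pos [6.247e-01 1.000e-04 4.036e-01] toolx [-0.  1.  0.] tooly [ 1.     0.    -0.002] toolz [-0.002  0.    -1.   ] F [-0.   0.7  0.2] w 0.0853
tab0 [ 0.463 -0.214  0.032]
tab1 [ 0.411 -0.326  0.032]
tab2 [ 0.533 -0.321  0.032]
rib [ 0.489 -0.287  0.061]
binmouth [0.51  0.031 0.06 ]
deck [0.47  0.144 0.05 ]
rib [ 0.49  -0.294  0.061]
binmouth [0.525 0.035 0.06 ]
deck [0.473 0.153 0.05 ]
```

View pics/wrist0.png

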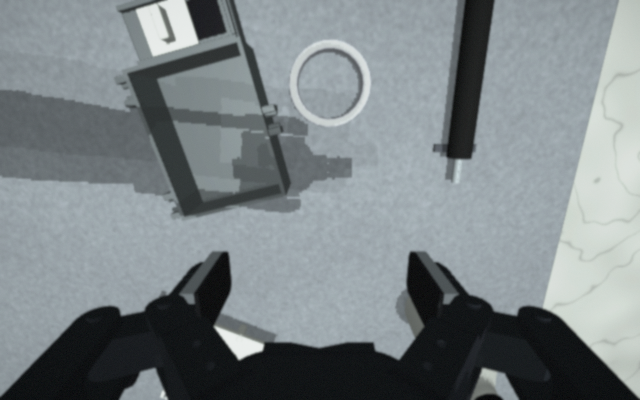

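The wrist view shows the bin (rim corners ≈(127,68), (243,37), (289,190), (180,216)) with the shutter rib at (165,22), left of the dark inlet. I'll move so the bin sits centred in the wrist view.

>>> move_arm(rows=[[-1,0,-0.24,0.08,0],[-1,0,-0.24,0.08,0],[-1,0,-0.24,0.08,0],[-1,0,-0.24,0.08,0],[-1,0,-0.24,0.08,0],[-1,0,-0.24,0.08,0]])

```text
time_s: 0.75
eef_pos: [0.5052, -0.0, 0.3651]
ee_rot: [0.707, 0.707, 0.001, 0.001]
wrist_force: [1.3, 0.6, 0.5]
width: 0.0853
```

```bash
python3 - <<'E'
from h import *
import pickle
state()
im,K,M=cam('wrist'); pickle.dump((im,K,M),open('bin.pkl','wb'))
cv2.imwrite('pics/bin1.png',cv2.resize(im[0:300,160:480],None,fx=2.4,fy=2,interpolation=cv2.INTER_CUBIC) if 0 else cv2.resize(im[0:300,140:500],None,fx=2,fy=2,interpolation=cv2.INTER_CUBIC))
E
```

```text
t 0.75 pos [ 0.5052 -0.      0.3651] toolx [ 0.  1. -0.] tooly [ 1.    -0.     0.002] toolz [ 0.002 -0.    -1.   ] F [1.3 0.6 0.5] w 0.0853
```

View pics/bin1.png

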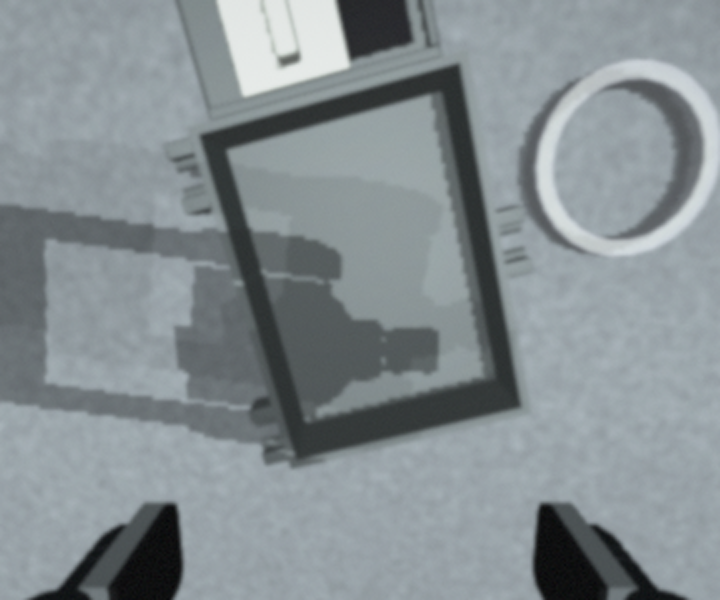

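The zoomed view shows the inner rim as a dark band, with zoomed corners (203,133), (459,66), (517,404), (299,457). The tape is at (630,155). I'll fit the inner rim edges to sub-pixel accuracy.

```bash
cat >> h.py <<'E'
from scipy.ndimage import map_coordinates
from scipy.optimize import minimize, least_squares
def rectpts(hx,hy,z,n=40,m=.85):
    t=np.linspace(-m,m,n); o=np.ones(n)
    return [np.c_[o*s*hx,t*hy,o*z] for s in(-1,1)]+[np.c_[t*hx,o*s*hy,o*z] for s in(-1,1)]
def fitedges(im,K,M,segs,cen,x0,d,sgn=1):
    """segs: list of local point arrays, with outward normals nrm; maximise outside-inside brightness"""
    g=cv2.GaussianBlur(cv2.cvtColor(im,cv2.COLOR_BGR2GRAY).astype(float),(0,0),.7)
    def smp(p,x): 
        uv=proj(K,M,pose(x[:2],x[2],p)); return map_coordinates(g,[uv[:,1],uv[:,0]],order=1)
    def f(x):
        return -sum(sgn*np.mean(smp(p+d*n,x)-smp(p-d*n,x)) for p,n in segs)
    x=np.array(x0)
    for sc in(.004,.001):
        x=minimize(f,x,method='Nelder-Mead',options=dict(initial_simplex=x+np.vstack([np.zeros(3),np.diag([sc,sc,sc*8])]),xatol=1e-5,fatol=1e-4)).x
    # per-edge residual offsets (mm)
    offs=[]
    for p,n in segs:
        v=[sgn*np.mean(smp(p+(o+.0008)*n,x)-smp(p+(o-.0008)*n,x)) for o in np.arange(-.005,.0051,.0005)]
        offs.append((round((np.argmax(v)-10)*.5,1),round(max(v))))
    return x,f(x),offs
E
cat > bin.py <<'E'
from h import *
import pickle
im,K,M=pickle.load(open('bin.pkl','rb'))
cor=[unproj(K,M,(140+u/2,v/2),.06) for u,v in((203,133),(459,66),(517,404),(299,457))]
c=np.mean(cor,0)[:2]; print(np.round(cor,4), c)
yx=cor[1]-cor[0]+cor[2]-cor[3]; yaw=np.arctan2(yx[1],yx[0]); print('yaw',yaw,np.linalg.norm(cor[1]-cor[0]),np.linalg.norm(cor[2]-cor[3]),np.linalg.norm(cor[0]-cor[3]),np.linalg.norm(cor[1]-cor[2]))
N=[np.array(v,float) for v in((-1,0,0),(1,0,0),(0,-1,0),(0,1,0))]
segs=list(zip(rectpts(.056,.076,.06),N))
print(fitedges(im,K,M,segs,None,[*c,yaw],.0015))
E
python3 bin.py
```

```text
[[ 0.4419  0.1096  0.06  ]
 [ 0.5487  0.1349  0.06  ]
 [ 0.5836 -0.0099  0.06  ]
 [ 0.4784 -0.0371  0.06  ]] [0.51318106 0.04936471]
yaw 0.24313723000698825 0.10975772741505524 0.10864482712490868 0.15119741912752127 0.14901272875052224
(array([0.51250241, 0.04903538, 0.24343612]), np.float64(-272.601774981017), [(np.float64(0.0), 26), (np.float64(0.0), 50), (np.float64(0.0), 36), (np.float64(0.0), 60)])
```

>>> move_arm(rows=[[-1,-0.67,-0.08,0.04,0.278],[-1,-0.67,-0.08,0.04,0.278],[-1,-0.67,-0.08,0.04,0.278],[-1,-0.67,-0.08,0.04,0.278],[-1,-0.67,-0.08,0.04,0.278],[-1,-0.67,-0.08,0.04,0.278],[-1,-0.67,-0.08,0.04,0.278],[-1,-0.67,-0.08,0.04,0.278]])

```text
time_s: 1.47
eef_pos: [0.467, -0.3342, 0.3473]
ee_rot: [0.844, 0.537, 0.001, 0.003]
wrist_force: [0.9, 0.1, -0.4]
width: 0.0853
```

```bash
python3 - <<'E'
from h import *
import pickle
for _ in range(3): s,m=state(); im,K,M=cam('wrist')
pickle.dump((im,K,M),open('lid.pkl','wb'))
cv2.imwrite('pics/lid1.png',cv2.resize(im[0:300,140:500],None,fx=2,fy=2,interpolation=cv2.INTER_CUBIC))
E
```

```text
t 1.47 pos [ 0.467  -0.3342  0.3473] toolx [ 0.423  0.906 -0.002] tooly [ 0.906 -0.423  0.005] toolz [ 0.004 -0.004 -1.   ] F [ 0.9  0.1 -0.4] w 0.0853
t 1.52 pos [ 0.4659 -0.3408  0.3473] toolx [ 0.427  0.904 -0.009] tooly [ 0.904 -0.427  0.009] toolz [ 0.004 -0.012 -1.   ] F [ 0.2 -4.4  0.6] w 0.0854
t 1.57 pos [ 0.4664 -0.3376  0.3473] toolx [ 0.428  0.904 -0.004] tooly [ 0.904 -0.428  0.007] toolz [ 0.004 -0.007 -1.   ] F [0.9 1.1 0.3] w 0.0853
```

View pics/lid1.png

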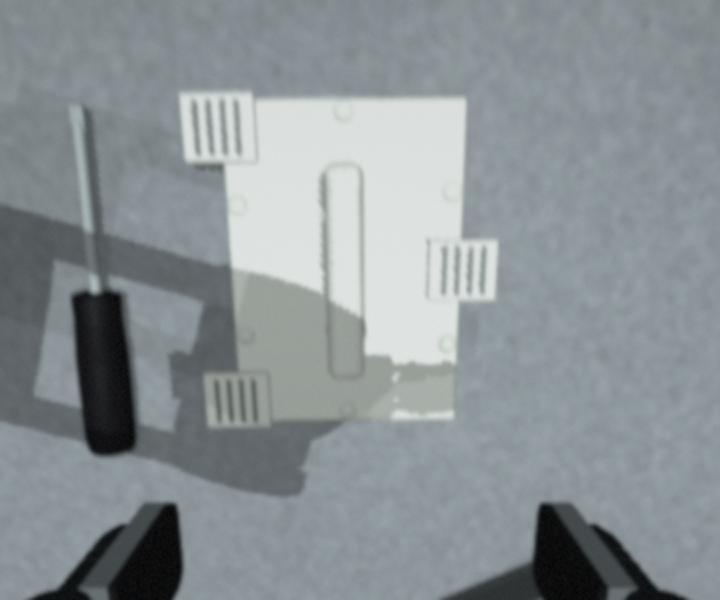

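The lid sits square in the view: zoomed plate corners ≈(225,97), (466,97), (455,418), (237,420), and rib (328–364, 163–380). Two tabs are on the left (-x) and one on the right, so it's the right way round. Fitting its edges now.

```bash
cat > lid.py <<'E'
from h import *
import pickle
im,K,M=pickle.load(open('lid.pkl','rb'))
c=unproj(K,M,(140+346/2,258/2),.029)[:2]
N=[np.array(v,float) for v in((-1,0,0),(1,0,0),(0,-1,0),(0,1,0))]
t=np.linspace(0,1,30)
L=lambda a,b:np.array(a)+t[:,None]*(np.array(b)-np.array(a))
z=.029
segs=[(L((-.054,-.042,z),(-.054,.042,z)),N[0]),(np.r_[L((.054,-.068,z),(.054,-.02,z)),L((.054,.02,z),(.054,.068,z))],N[1]),
 (L((-.033,-.074,z),(.048,-.074,z)),N[2]),(L((-.033,.074,z),(.048,.074,z)),N[3])]
x,f,o=fitedges(im,K,M,segs,None,[*c,-.436],.0015,-1); print('lid',x,o)
zr=.061
# rib ends / sides at top (edge gradients weak): report projected rib corners in zoom px
uv=proj(K,M,pose(x[:2],x[2],[(-.008,.045,zr),(.008,.045,zr),(.008,-.045,zr),(-.008,-.045,zr)])); print(((uv-[140,0])*2).round())
s,m=state()
d=np.array([*x[:2],0])-s['eef_pos']; print('shift tool xyz m',(m.T@d).round(4),'yaw tool y',np.arctan2(m[1,1],m[0,1]))
E
python3 lid.py
```

```text
lid [ 0.48552259 -0.29019684 -0.43562896] [(np.float64(-0.5), 36), (np.float64(-0.5), 31), (np.float64(-0.5), 17), (np.float64(-0.5), 34)]
[[322. 161.]
 [362. 161.]
 [363. 380.]
 [327. 380.]]
t 1.62 pos [ 0.4667 -0.3349  0.3469] toolx [ 0.427  0.904 -0.002] tooly [ 0.904 -0.427  0.005] toolz [ 0.003 -0.003 -1.   ] F [-0.4  1.3 -0.6] w 0.0856
shift tool xyz m [ 0.049  -0.0037  0.3468] yaw tool y -0.4414402966588581
```

>>> move_arm(rows=[[-1,0.04,-0.002,0.07,0],[-1,0.098,-0.004,0.15,0],[-1,0.098,-0.004,0.17,0],[-1,0.098,-0.004,0.17,0],[-1,0.098,-0.004,0.17,0],[-1,0.098,-0.004,0.17,0],[-1,0.098,-0.004,0.17,0]])

```text
time_s: 2.2
eef_pos: [0.4859, -0.2862, 0.2628]
ee_rot: [0.843, 0.537, 0.001, 0.003]
wrist_force: [-0.5, 0.5, 0.2]
width: 0.0852
```

```bash
cat > aim.py <<'E'
import sys
from h import *
# aim.py X Y YAW Z : remaining shift in tool units
X,Y,W,Z=map(float,sys.argv[1:5]); s,m=state()
v=m.T@(np.array([X,Y,Z])-s['eef_pos']); yaw=np.arctan2(m[1,1],m[0,1])
print('mm',(v*1e3).round(1),'units',(v/.5).round(4),'spin',round(-(W-yaw)/(np.pi/2),4))
E
python3 aim.py .4855 -.2902 -.4356 .208
```

```text
t 2.2 pos [ 0.4859 -0.2862  0.2628] toolx [ 0.423  0.906 -0.001] tooly [ 0.906 -0.423  0.005] toolz [ 0.004 -0.003 -1.   ] F [-0.5  0.5  0.2] w 0.0852
mm [-3.7  1.  54.8] units [-0.0074  0.0021  0.1096] spin -0.0006
```

>>> move_arm(rows=[[-1,-0.001,0.003,0.05,0],[-1,-0.001,0.003,0.09,0],[-1,-0.001,0.003,0.11,0],[-1,-0.001,0.003,0.11,0],[-1,-0.001,0.003,0.11,0],[-1,-0.001,0.003,0.11,0]])

```text
time_s: 2.7
eef_pos: [0.4863, -0.287, 0.2066]
ee_rot: [0.844, 0.537, 0.0, 0.001]
wrist_force: [-0.5, -0.6, 0.2]
width: 0.0853
```

```bash
python3 aim.py .4855 -.2902 -.4356 .208
```

```text
t 2.7 pos [ 0.4863 -0.287   0.2066] toolx [ 0.423  0.906 -0.001] tooly [ 0.906 -0.423  0.003] toolz [ 0.002 -0.002 -1.   ] F [-0.5 -0.6  0.2] w 0.0853
mm [-3.3  0.6 -1.4] units [-0.0065  0.0012 -0.0028] spin -0.0009
```

>>> move_arm(rows=[[-1,-0.006,0.001,-0.003,0],[-1,-0.006,0.001,-0.003,0],[-1,-0.006,0.001,-0.003,0],[-1,-0.006,0.001,-0.003,0],[-1,-0.006,0.001,-0.003,0]])

```text
time_s: 3.12
eef_pos: [0.4849, -0.2892, 0.2068]
ee_rot: [0.843, 0.537, 0.0, 0.0]
wrist_force: [0.4, 0.1, -0.4]
width: 0.0855
```

```bash
python3 aim.py .4855 -.2902 -.4356 .208
```

```text
t 3.12 pos [ 0.4849 -0.2892  0.2068] toolx [ 0.423  0.906 -0.   ] tooly [ 0.906 -0.423  0.   ] toolz [ 0. -0. -1.] F [ 0.4  0.1 -0.4] w 0.0855
mm [-0.6  1.  -1.2] units [-0.0013  0.002  -0.0024] spin -0.0007
```

Aligned to within 1 mm, so I'll close on the rib.

>>> move_arm(grip_force=70, rows=[[1,0,0.001,-0.002,0],[1,0,0.001,-0.002,0],[1,0,0.001,-0.002,0],[1,0,0.001,-0.002,0],[1,0,0.001,-0.002,0],[1,0,0.001,-0.002,0],[1,0,0.001,-0.002,0],[1,0,0.001,-0.002,0]])

```text
time_s: 3.78
eef_pos: [0.4853, -0.2894, 0.2076]
ee_rot: [0.843, 0.537, -0.0, 0.0]
wrist_force: [-0.7, 1.1, 1.3]
width: 0.0149
```

```bash
python3 aim.py .4855 -.2902 -.4356 .208
```

```text
t 3.78 pos [ 0.4853 -0.2894  0.2076] toolx [ 0.423  0.906 -0.   ] tooly [ 0.906 -0.423 -0.   ] toolz [-0. -0. -1.] F [-0.7  1.1  1.3] w 0.0149
mm [-0.6  0.5 -0.4] units [-0.0013  0.0011 -0.0008] spin -0.0007
```

Gripped at 15 mm. Now I lift and check.

>>> move_arm(rows=[[1,0,0,-0.04,0],[1,0,0,-0.1,0],[1,0,0,-0.17,0],[1,0,0,-0.22,0],[1,0,0,-0.22,0],[1,0,0,-0.22,0]])

```text
time_s: 4.28
eef_pos: [0.4858, -0.2897, 0.3192]
ee_rot: [0.843, 0.537, 0.001, 0.002]
wrist_force: [-0.9, 1.4, -2.4]
width: 0.0148
```

>>> move_arm(rows=[[1,0.05,-0.02,0,-0.05],[1,0.12,-0.045,0,-0.11],[1,0.2,-0.075,0,-0.17],[1,0.28,-0.105,0,-0.23],[1,0.36,-0.135,0,-0.29],[1,0.44,-0.164,0,-0.35],[1,0.52,-0.194,0,-0.41],[1,0.58,-0.216,0,-0.432]])

```text
time_s: 4.95
eef_pos: [0.5083, 0.0216, 0.3145]
ee_rot: [0.615, 0.788, -0.001, -0.002]
wrist_force: [0.3, -0.4, -1.6]
width: 0.0146
```

```bash
python3 aim.py .5124 .0496 .2434 .300
```

```text
t 4.95 pos [0.5083 0.0216 0.3145] toolx [-0.243  0.97   0.002] tooly [ 0.97   0.243 -0.005] toolz [-0.005  0.001 -1.   ] F [ 0.3 -0.4 -1.6] w 0.0146
mm [26.1 10.8 14.5] units [0.0523 0.0217 0.029 ] spin 0.0016
```

>>> move_arm(rows=[[1,0.03,0.012,0.01,0.001],[1,0.052,0.021,0.02,0.001],[1,0.052,0.021,0.03,0.001],[1,0.052,0.021,0.03,0.001],[1,0.052,0.021,0.03,0.001],[1,0.052,0.021,0.03,0.001],[1,0.052,0.021,0.03,0.001]])

```text
time_s: 5.53
eef_pos: [0.5142, 0.0456, 0.3026]
ee_rot: [0.618, 0.786, -0.0, 0.0]
wrist_force: [-0.3, 0.4, -2.3]
width: 0.0146
```

```bash
cat > aim.py <<'E'
import sys
from h import *
# aim.py X Y YAW Z [ox oy oz]: remaining shift (tool units) to bring tool point o onto X,Y,Z
X,Y,W,Z=map(float,sys.argv[1:5]); o=np.array([float(a) for a in sys.argv[5:8]] or [0,0,0]); s,m=state()
v=m.T@(np.array([X,Y,Z])-s['eef_pos'])-o; yaw=np.arctan2(m[1,1],m[0,1])
print('mm',(v*1e3).round(1),'units',(v/.5).round(4),'spin',round(-(W-yaw)/(np.pi/2),4))
E
python3 aim.py .5125 .0490 .2434 .048 -.0006 0 .2076; python3 - <<'E'
from h import *
import pickle
im,K,M=cam('side'); pickle.dump((im,K,M),open('side1.pkl','wb'))
im2,K2,M2=cam('wrist')
a=cv2.resize(im[100:240,200:400],None,fx=4,fy=4,interpolation=cv2.INTER_CUBIC)[:,:800]
cv2.imwrite('pics/pre.png',a); cv2.imwrite('pics/prew.png',im2)
E
```

```text
t 5.53 pos [0.5142 0.0456 0.3026] toolx [-0.236  0.972 -0.   ] tooly [0.972 0.236 0.   ] toolz [ 0. -0. -1.] F [-0.3  0.4 -2.3] w 0.0146
mm [ 4.4 -0.9 47. ] units [ 0.0088 -0.0017  0.0939] spin -0.0033
```

View pics/pre.png

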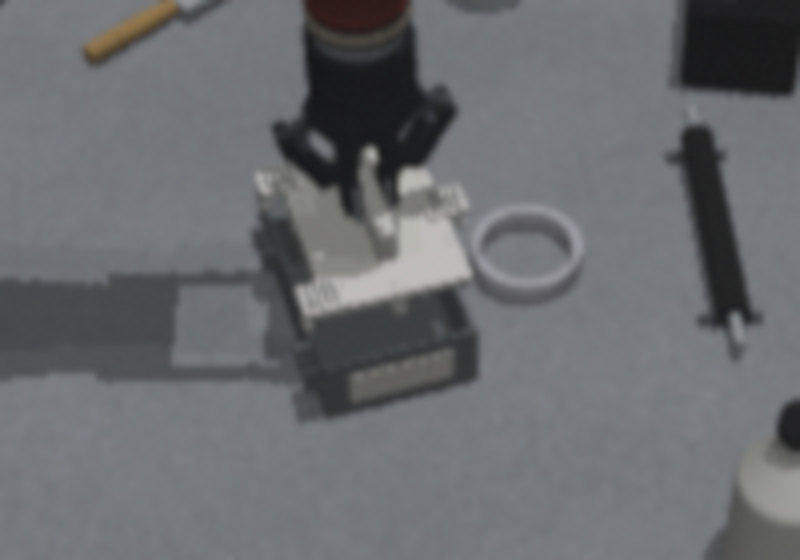

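The crop shows the lid held level over the bin, with the tab pair on the robot side. The pads are at (270,185), (325,295) and (450,195). I'll correct the aim and descend partway.

>>> move_arm(rows=[[1,0.008,-0.001,0.01,-0.003],[1,0.008,-0.001,0.03,-0.003],[1,0.008,-0.001,0.05,-0.003],[1,0.008,-0.001,0.05,-0.003],[1,0.008,-0.001,0.05,-0.003],[1,0.008,-0.001,0.05,-0.003]])

```text
time_s: 6.13
eef_pos: [0.5125, 0.0507, 0.277]
ee_rot: [0.615, 0.788, -0.0, -0.0]
wrist_force: [0.2, 0.6, -1.0]
width: 0.0148
```

```bash
python3 aim.py .5125 .0490 .2434 .048 -.0006 0 .2076;
```

```text
t 6.13 pos [0.5125 0.0507 0.277 ] toolx [-0.243  0.97   0.   ] tooly [ 0.97   0.243 -0.001] toolz [-0.001 -0.    -1.   ] F [ 0.2  0.6 -1. ] w 0.0148
mm [-1.1 -0.2 21.4] units [-0.0022 -0.0004  0.0428] spin 0.0012
```

>>> move_arm(rows=[[1,-0.002,0,0.006,0.001],[1,-0.002,0,0.012,0.001],[1,-0.002,0,0.018,0.001],[1,-0.002,0,0.024,0.001],[1,-0.002,0,0.024,0.001],[1,-0.002,0,0.024,0.001]])

```text
time_s: 6.63
eef_pos: [0.5127, 0.0496, 0.2651]
ee_rot: [0.616, 0.788, -0.0, -0.0]
wrist_force: [-0.5, 0.2, -1.6]
width: 0.0142
```

```bash
python3 aim.py .5125 .0490 .2434 .048 -.0006 0 .2076;
```

```text
t 6.63 pos [0.5127 0.0496 0.2651] toolx [-0.241  0.971  0.   ] tooly [ 0.971  0.241 -0.001] toolz [-0.001  0.    -1.   ] F [-0.5  0.2 -1.6] w 0.0142
mm [-0.  -0.2  9.5] units [-0.0001 -0.0003  0.0191] spin 0.0
```

>>> move_arm(rows=[[1,0,0,0.004,0],[1,0,0,0.008,0],[1,0,0,0.012,0],[1,0,0,0.014,0],[1,0,0,0.016,0],[1,0,0,0.016,0]])

```text
time_s: 7.13
eef_pos: [0.5122, 0.05, 0.2569]
ee_rot: [0.616, 0.788, -0.0, -0.001]
wrist_force: [-3.1, 3.2, 0.1]
width: 0.0148
```

```bash
python3 aim.py .5125 .0490 .2434 .048 -.0006 0 .2076;
```

```text
t 7.13 pos [0.5122 0.05   0.2569] toolx [-0.241  0.971  0.002] tooly [ 0.971  0.241 -0.002] toolz [-0.002  0.001 -1.   ] F [-3.1  3.2  0.1] w 0.0148
mm [-0.8  0.4  1.3] units [-0.0016  0.0009  0.0026] spin -0.0001
```

>>> move_arm(rows=[[1,0.001,-0.001,0.001,0],[1,0.001,-0.001,0.002,0],[1,0.001,-0.001,0.003,0],[1,0.001,-0.001,0.003,0]])

```text
time_s: 7.47
eef_pos: [0.512, 0.0502, 0.2559]
ee_rot: [0.616, 0.788, -0.0, -0.001]
wrist_force: [-3.6, 3.3, 2.4]
width: 0.0146
```

```bash
python3 aim.py .5125 .0490 .2434 .048 -.0006 0 .2076;
```

```text
t 7.47 pos [0.512  0.0502 0.2559] toolx [-0.241  0.97   0.001] tooly [ 0.97   0.241 -0.001] toolz [-0.001  0.    -1.   ] F [-3.6  3.3  2.4] w 0.0146
mm [-0.9  0.4  0.3] units [-0.0017  0.0009  0.0006] spin 0.0001
```

Contact is light: Fz went from -2 to +2.4 N with the lid origin at about 48 mm, so the lid is resting on the jaws. Releasing.

>>> move_arm(rows=[[0.5,0,0,0,0],[0,0,0,0,0],[-0.2,0,0,0,0],[-0.2,0,0,0,0],[-0.2,0,0,-0.04,0],[-0.2,0,0,-0.1,0],[-0.2,0,0,-0.16,0],[-0.2,0,0,-0.2,0]])

```text
time_s: 8.13
eef_pos: [0.5131, 0.0498, 0.3591]
ee_rot: [0.616, 0.788, 0.001, 0.002]
wrist_force: [0.9, -0.2, 0.6]
width: 0.0512
```

>>> move_arm(rows=[[0.2,-0.08,0,-0.02,0],[0.5,-0.16,0,-0.05,0],[1,-0.2,0,-0.05,0],[1,-0.2,0,-0.05,0],[1,-0.2,0,-0.05,0]])

```text
time_s: 8.55
eef_pos: [0.5366, -0.0482, 0.3813]
ee_rot: [0.617, 0.787, 0.0, 0.0]
wrist_force: [0.5, 0.8, -0.4]
width: -0.0003
```

```bash
python3 - <<'E'
from h import *
import pickle
state()
im,K,M=cam('wrist'); pickle.dump((im,K,M),open('placed.pkl','wb'))
s,_,_=cam('side'); 
a=cv2.resize(im[0:300,140:500],None,fx=1.6,fy=1.6,interpolation=cv2.INTER_CUBIC)
b=cv2.resize(s[120:216,245:345],None,fx=2.2,fy=2.2,interpolation=cv2.INTER_CUBIC)
c=np.zeros((480,800,3),np.uint8); c[:,:576]=a; c[:b.shape[0],578:578+b.shape[1]]=b[:,:222]
cv2.imwrite('pics/placed.png',c)
E
```

```text
t 8.55 pos [ 0.5366 -0.0482  0.3813] toolx [-0.239  0.971 -0.   ] tooly [0.971 0.239 0.001] toolz [ 0.001  0.    -1.   ] F [ 0.5  0.8 -0.4] w -0.0003
```

View pics/placed.png

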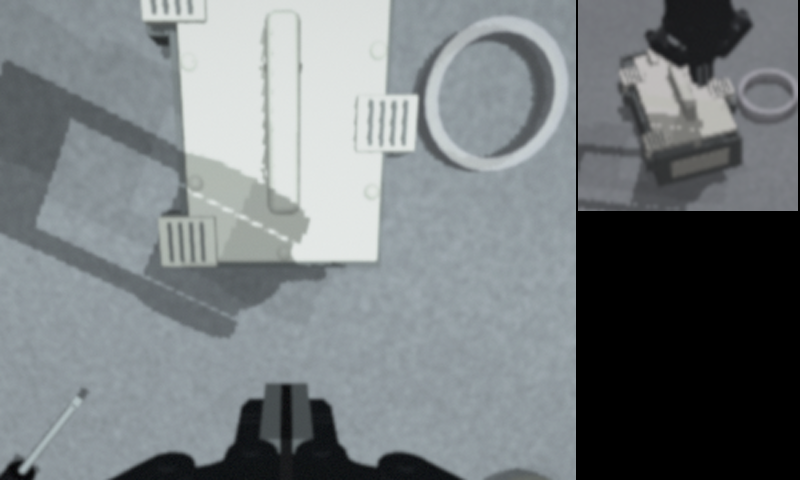

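The lid sits square on the bin and has been released: pads at (174,5), (188,240) and (387,123), with the tape untouched at (497,92). Fitting the loose lid's pose to get press targets.

```bash
cat > fitlid.py <<'E'
import sys,pickle
from h import *
f,z=sys.argv[1],float(sys.argv[2])
im,K,M=pickle.load(open(f,'rb'))
N=[np.array(v,float) for v in((-1,0,0),(1,0,0),(0,-1,0))]
t=np.linspace(0,1,30); L=lambda a,b:np.array(a)+t[:,None]*(np.array(b)-np.array(a))
segs=[(L((-.054,-.042,z),(-.054,.03,z)),N[0]),(np.r_[L((.054,-.068,z),(.054,-.02,z)),L((.054,.02,z),(.054,.055,z))],N[1]),(L((-.033,-.074,z),(.048,-.074,z)),N[2])]
x,_,o=fitedges(im,K,M,segs,None,[.5125,.049,.2434],.0015,-1); print(x,o)
print(pose(x[:2],x[2],[(-.054,.062,0),(-.054,-.062,0),(.054,0,0)]).round(4))
E
python3 fitlid.py placed.pkl .076
for p in "-.054 .062" "-.054 -.062" ".054 0"; do python3 - $p <<'E'
import sys
from h import *
print(pose((.5125,.049),.2434,[(float(sys.argv[1]),float(sys.argv[2]),0)]).round(4))
E
done
python3 aim.py .445 .0955 .2434 .270
```

```text
[0.51274684 0.0500549  0.24498211] [(np.float64(-0.5), 51), (np.float64(-0.5), 45), (np.float64(0.0), 45)]
[[ 0.4453  0.0971  0.    ]
 [ 0.4754 -0.0232  0.    ]
 [ 0.5651  0.0632  0.    ]]
[[0.4451 0.0962 0.    ]]
[[ 0.475  -0.0242  0.    ]]
[[0.5649 0.062  0.    ]]
t 8.65 pos [ 0.536  -0.0466  0.3803] toolx [-0.241  0.971  0.001] tooly [ 0.971  0.241 -0.001] toolz [-0.001  0.001 -1.   ] F [ 0.4 -0.2 -0.1] w 0.0002
mm [159.7 -53.9 110.5] units [ 0.3194 -0.1079  0.221 ] spin 0.0
```

>>> move_arm(rows=[[1,0.04,-0.06,0.05,0],[1,0.074,-0.107,0.12,0],[1,0.074,-0.107,0.19,0],[1,0.074,-0.107,0.23,0],[1,0.074,-0.107,0.23,0],[1,0.074,-0.107,0.23,0],[1,0.074,-0.107,0.23,0]])

```text
time_s: 9.23
eef_pos: [0.4765, -0.0236, 0.2673]
ee_rot: [0.616, 0.788, 0.001, 0.001]
wrist_force: [-0.0, 0.2, 1.0]
width: 0.0002
```

```bash
python3 aim.py .4752 -.0237 .2434 .079 0 0 .1734
```

```text
t 9.23 pos [ 0.4765 -0.0236  0.2673] toolx [-0.242  0.97  -0.001] tooly [0.97  0.242 0.002] toolz [ 0.002 -0.    -1.   ] F [-0.   0.2  1. ] w 0.0002
mm [ 0.4 -1.7 14.9] units [ 0.0008 -0.0033  0.0299] spin 0.0007
```

>>> move_arm(rows=[[1,0.001,-0.003,0.015,0],[1,0.001,-0.003,0.026,0],[1,0.001,-0.003,0.032,0],[1,0.001,-0.003,0.038,0],[1,0.001,-0.003,0.044,0],[1,0.001,-0.003,0.05,0],[1,0.001,-0.003,0.054,0],[1,0.001,-0.003,0.054,0]])

```text
time_s: 9.9
eef_pos: [0.4752, -0.0243, 0.2419]
ee_rot: [0.616, 0.788, -0.0, 0.0]
wrist_force: [-6.3, -0.1, 17.5]
width: 0.0002
```

```bash
python3 aim.py .4752 -.0237 .2434 .067 0 0 .1734
```

```text
t 9.9 pos [ 0.4752 -0.0243  0.2419] toolx [-0.241  0.97  -0.001] tooly [0.97  0.241 0.   ] toolz [ 0.001 -0.001 -1.   ] F [-6.3 -0.1 17.5] w 0.0002
mm [0.7 0.1 1.5] units [0.0015 0.0002 0.003 ] spin 0.0001
```

>>> move_arm(rows=[[1,0,0,0.002,0],[1,0,0,0.004,0],[1,0,0,0.005,0],[1,0,0,0.005,0]])

```text
time_s: 10.23
eef_pos: [0.4755, -0.0244, 0.2415]
ee_rot: [0.616, 0.788, -0.0, -0.0]
wrist_force: [-12.0, -0.1, 31.9]
width: -0.0002
```

```bash
python3 aim.py .4752 -.0237 .2434 .067 0 0 .1734
```

```text
t 10.23 pos [ 0.4755 -0.0244  0.2415] toolx [-0.242  0.97  -0.   ] tooly [ 0.97   0.242 -0.001] toolz [-0.    -0.001 -1.   ] F [-12.   -0.1  31.9] w -0.0002
mm [ 0.8 -0.   1.1] units [ 0.0016 -0.0001  0.0023] spin 0.0004
```

Tab1 stopped hard (32 N for 0.4 mm more, tip at 68 mm). Next is tab2, going over the rib.

>>> move_arm(rows=[[1,0,0,-0.06,0],[1,0,0,-0.13,0],[1,0.03,0.06,-0.15,0],[1,0.07,0.13,-0.15,0],[1,0.12,0.2,-0.15,0],[1,0.126,0.216,-0.1,0],[1,0.126,0.216,-0.05,0],[1,0.126,0.216,-0.05,0]])

```text
time_s: 10.9
eef_pos: [0.5614, 0.0642, 0.2562]
ee_rot: [0.615, 0.788, -0.003, -0.004]
wrist_force: [-2.3, 0.6, -0.8]
width: -0.0001
```

```bash
python3 aim.py .565 .0628 .2434 .079 0 0 .1734
```

```text
t 10.9 pos [0.5614 0.0642 0.2562] toolx [-0.242  0.97   0.003] tooly [ 0.97   0.242 -0.01 ] toolz [-0.01  0.   -1.  ] F [-2.3  0.6 -0.8] w -0.0001
mm [-2.7  4.8  3.7] units [-0.0054  0.0096  0.0075] spin 0.0009
```

>>> move_arm(rows=[[1,-0.002,0.003,-0.005,0],[1,-0.002,0.003,-0.005,0],[1,-0.002,0.003,-0.005,0]])

```text
time_s: 11.15
eef_pos: [0.566, 0.0622, 0.2659]
ee_rot: [0.616, 0.787, 0.001, 0.001]
wrist_force: [-0.6, 0.7, 0.8]
width: -0.0001
```

```bash
python3 aim.py .565 .0628 .2434 .079 0 0 .1734
```

```text
t 11.15 pos [0.566  0.0622 0.2659] toolx [-0.24   0.971 -0.001] tooly [0.971 0.24  0.003] toolz [ 0.003  0.    -1.   ] F [-0.6  0.7  0.8] w -0.0001
mm [ 1.  -1.4 13.5] units [ 0.002  -0.0029  0.027 ] spin -0.0005
```

>>> move_arm(rows=[[1,0.001,-0.002,0.015,0],[1,0.001,-0.002,0.024,0],[1,0.001,-0.002,0.03,0],[1,0.001,-0.002,0.036,0],[1,0.001,-0.002,0.042,0],[1,0.001,-0.002,0.048,0],[1,0.001,-0.002,0.053,0],[1,0.001,-0.002,0.053,0]])

```text
time_s: 11.82
eef_pos: [0.5651, 0.063, 0.2413]
ee_rot: [0.616, 0.788, 0.0, -0.0]
wrist_force: [-6.6, 0.6, 20.0]
width: -0.0001
```

```bash
python3 aim.py .565 .0628 .2434 .067 0 0 .1734
```

```text
t 11.82 pos [0.5651 0.063  0.2413] toolx [-0.241  0.971  0.   ] tooly [0.971 0.241 0.   ] toolz [ 0.  0. -1.] F [-6.6  0.6 20. ] w -0.0001
mm [-0.3 -0.2  0.9] units [-0.0005 -0.0005  0.0018] spin -0.0
```

>>> move_arm(rows=[[1,0,0,0.002,0],[1,0,0,0.004,0],[1,0,0,0.004,0]])

```text
time_s: 12.07
eef_pos: [0.5653, 0.0631, 0.241]
ee_rot: [0.616, 0.788, 0.0, -0.0]
wrist_force: [-10.5, 0.0, 29.5]
width: 0.0
```

```bash
python3 aim.py .4452 .0966 .2434 .067 0 0 .1734
```

```text
t 12.07 pos [0.5653 0.0631 0.241 ] toolx [-0.241  0.97   0.   ] tooly [ 0.97   0.241 -0.   ] toolz [-0.  0. -1.] F [-10.5   0.   29.5] w 0.0
mm [  61.4 -108.4    0.7] units [ 0.1228 -0.2169  0.0013] spin 0.0002
```

Tab2 is also at its hard stop (29.5 N, tip at 67.6 mm). Next is tab0.

>>> move_arm(rows=[[1,0,0,-0.06,0],[1,0,0,-0.13,0],[1,0.03,-0.06,-0.15,0],[1,0.07,-0.13,-0.15,0],[1,0.11,-0.2,-0.15,0],[1,0.122,-0.217,-0.1,0],[1,0.122,-0.217,-0.055,0],[1,0.122,-0.217,-0.055,0]])

```text
time_s: 12.73
eef_pos: [0.4401, 0.096, 0.2587]
ee_rot: [0.616, 0.788, -0.003, -0.004]
wrist_force: [-2.2, 0.7, -0.6]
width: -0.0003
```

>>> move_arm(rows=[[1,0,0,0,0],[1,0,0,0,0],[1,0,0,0,0]])

```text
time_s: 12.98
eef_pos: [0.4455, 0.0958, 0.2643]
ee_rot: [0.616, 0.788, 0.001, 0.001]
wrist_force: [0.2, 0.4, -0.1]
width: 0.0007
```

```bash
python3 aim.py .4452 .0966 .2434 .079 0 0 .1734
```

```text
t 12.98 pos [0.4455 0.0958 0.2643] toolx [-0.241  0.971 -0.   ] tooly [0.971 0.241 0.002] toolz [ 0.002  0.    -1.   ] F [ 0.2  0.4 -0.1] w 0.0007
mm [ 0.9 -0.5 11.9] units [ 0.0018 -0.001   0.0237] spin -0.0002
```

>>> move_arm(rows=[[1,0.001,-0.001,0.01,0],[1,0.001,-0.001,0.02,0],[1,0.001,-0.001,0.026,0],[1,0.001,-0.001,0.032,0],[1,0.001,-0.001,0.038,0],[1,0.001,-0.001,0.044,0],[1,0.001,-0.001,0.05,0],[1,0.001,-0.001,0.052,0]])

```text
time_s: 13.65
eef_pos: [0.4445, 0.0964, 0.2401]
ee_rot: [0.616, 0.788, -0.001, -0.001]
wrist_force: [-12.6, -1.3, 33.1]
width: 0.0002
```

>>> move_arm(rows=[[1,0,0,0.002,0],[1,0,0,0.003,0],[1,0,0,0.003,0]])

```text
time_s: 13.9
eef_pos: [0.4446, 0.0965, 0.24]
ee_rot: [0.616, 0.788, -0.001, -0.001]
wrist_force: [-13.7, -1.5, 36.0]
width: 0.0003
```

```bash
python3 aim.py .4452 .0966 .2434 .067 0 0 .1734; python3 -c "
from h import *
import pickle
im,K,M=pickle.load(open('bin.pkl','rb'))
for u,v in((262,0),(298,62),(279,64)): print(unproj(K,M,(140+u/2,v/2),.0545).round(4))
print(pose((.5125,.049),.2434,[(0,.114,0)]))
"
```

```text
t 13.9 pos [0.4446 0.0965 0.24  ] toolx [-0.242  0.97   0.   ] tooly [ 0.97   0.242 -0.003] toolz [-0.003 -0.001 -1.   ] F [-13.7  -1.5  36. ] w 0.0003
mm [-0.1  1.2 -0.4] units [-0.0001  0.0025 -0.0007] spin 0.0004
[0.4683 0.1601 0.0545]
[0.4823 0.1376 0.0545]
[0.4743 0.1369 0.0545]
[[0.48502557 0.15963976 0.        ]]
```

Tab0 is home too (36 N, tip at 66.6 mm). I'll raise the arm and look at the lid and the shutter.

>>> move_arm(rows=[[1,0,0,-0.06,0],[1,0,0,-0.14,0],[1,-0.03,0.04,-0.2,0],[1,-0.08,0.08,-0.27,0],[1,-0.1,0.1,-0.28,0],[1,-0.1,0.1,-0.28,0],[1,-0.1,0.1,-0.28,0],[1,-0.1,0.1,-0.28,0]])

```text
time_s: 14.57
eef_pos: [0.503, 0.06, 0.3735]
ee_rot: [0.616, 0.788, -0.001, -0.002]
wrist_force: [-0.2, 0.2, -0.3]
width: 0.0004
```

```bash
python3 - <<'E'
from h import *
import pickle
state()
im,K,M=cam('wrist'); pickle.dump((im,K,M),open('home.pkl','wb'))
s,Ks,Ms=cam('side'); pickle.dump((s,Ks,Ms),open('homeside.pkl','wb'))
cv2.imwrite('pics/home.png',cv2.resize(im[0:300,140:500],None,fx=2,fy=2,interpolation=cv2.INTER_CUBIC))
E
python3 fitlid.py home.pkl .064
```

```text
t 14.57 pos [0.503  0.06   0.3735] toolx [-0.241  0.971  0.001] tooly [ 0.971  0.241 -0.004] toolz [-0.004  0.    -1.   ] F [-0.2  0.2 -0.3] w 0.0004
[0.51235171 0.04937736 0.2448805 ] [(np.float64(-0.5), 54), (np.float64(-0.5), 54), (np.float64(0.0), 11)]
[[ 0.4449  0.0964  0.    ]
 [ 0.475  -0.0239  0.    ]
 [ 0.5647  0.0625  0.    ]]
```

View pics/home.png

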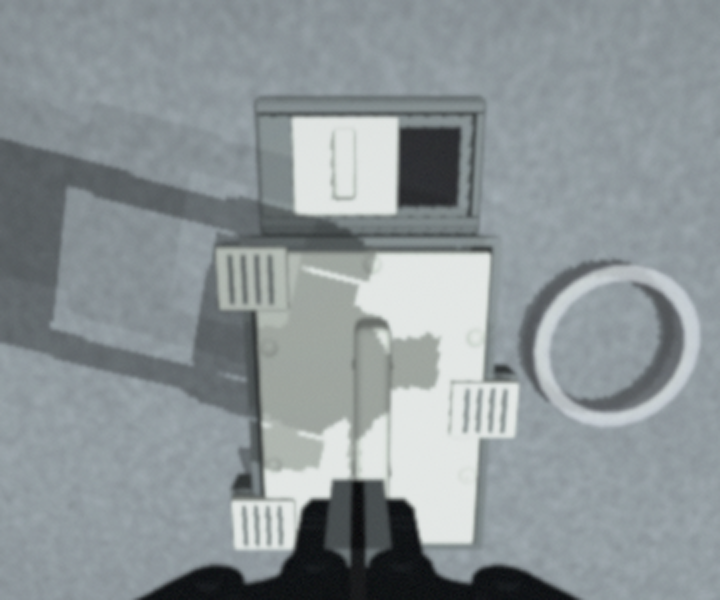

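The lid is home and level, all three tabs lie on the rim, and the tape is unmoved. The shutter is open, with its rib at zoomed (344,163) and the dark inlet at (430,165).

```bash
python3 - <<'E'
from h import *
import pickle
im,K,M=pickle.load(open('home.pkl','rb'))
c,s=np.cos(.2434),np.sin(.2434)
for n,uv,z in(('rib',(344.5,163),.0545),('rib-x',(333,163),.0545),('plate-x',(292,165),.0365),('plate+x',(399,165),.0365),('frame+x',(462,165),.034),('deck-x',(257,165),.032)):
    p=unproj(K,M,(140+uv[0]/2,uv[1]/2),z); d=p[:2]-[.5125,.049]; print(n,p.round(4),'local',np.round([c*d[0]+s*d[1],-s*d[0]+c*d[1]],4))
print('start tool point', pose((.5125,.049),.2434,[(-.043,.1145,0)]))
E
```

```text
rib [0.4737 0.155  0.0545] local [-0.0121  0.1122]
rib-x [0.4687 0.1537 0.0545] local [-0.0173  0.1122]
plate-x [0.4487 0.1495 0.0365] local [-0.0377  0.1129]
plate+x [0.4984 0.1618 0.0365] local [0.0135 0.1129]
frame+x [0.5279 0.1694 0.034 ] local [0.0439 0.1131]
deck-x [0.4317 0.1457 0.032 ] local [-0.0551  0.1133]
start tool point [[0.44317253 0.14976185 0.        ]]
```

```bash
python3 aim.py .4484 .1493 .2434 .060 0 0 .1734
```

```text
t 14.67 pos [0.5026 0.0603 0.373 ] toolx [-0.242  0.97   0.001] tooly [ 0.97   0.242 -0.005] toolz [-0.005  0.    -1.   ] F [-0.7 -0.2 -0.4] w -0.0
mm [ 99.  -29.6 139.9] units [ 0.198  -0.0592  0.2798] spin 0.0004
```

>>> move_arm(rows=[[1,0.07,-0.02,0.02,0],[1,0.15,-0.045,0.05,0],[1,0.198,-0.06,0.11,0],[1,0.198,-0.06,0.18,0],[1,0.198,-0.06,0.24,0],[1,0.198,-0.06,0.26,0],[1,0.198,-0.06,0.26,0],[1,0.198,-0.06,0.26,0]])

```text
time_s: 15.33
eef_pos: [0.4507, 0.1487, 0.2451]
ee_rot: [0.616, 0.788, -0.001, -0.001]
wrist_force: [0.7, -0.5, 0.0]
width: 0.0002
```

```bash
python3 aim.py .4484 .1493 .2434 .043 0 0 .1734
```

```text
t 15.33 pos [0.4507 0.1487 0.2451] toolx [-0.241  0.97   0.   ] tooly [ 0.97   0.241 -0.002] toolz [-0.002 -0.    -1.   ] F [ 0.7 -0.5  0. ] w 0.0002
mm [ 1.1 -1.8 28.7] units [ 0.0022 -0.0035  0.0575] spin 0.0001
```

>>> move_arm(rows=[[1,0.002,-0.003,0.02,0],[1,0.002,-0.003,0.04,0],[1,0.002,-0.003,0.056,0],[1,0.002,-0.003,0.056,0],[1,0.002,-0.003,0.056,0],[1,0.002,0.01,0.056,0],[1,0.002,0.025,0.056,0],[1,0.002,0.025,0.056,0]])

```text
time_s: 16.0
eef_pos: [0.4643, 0.1529, 0.2179]
ee_rot: [0.616, 0.788, 0.0, 0.0]
wrist_force: [-0.8, -1.0, 0.2]
width: 0.0001
```

```bash
python3 aim.py .4484 .1493 .2434 .043 0 0 .1734
```

```text
t 16.0 pos [0.4643 0.1529 0.2179] toolx [-0.241  0.971 -0.   ] tooly [0.971 0.241 0.001] toolz [ 0.001  0.    -1.   ] F [-0.8 -1.   0.2] w 0.0001
mm [  0.4 -16.5   1.5] units [ 0.0007 -0.033   0.003 ] spin -0.0001
```

>>> move_arm(rows=[[1,0,0.01,0.002,0],[1,0,0.02,0.002,0],[1,0,0.03,0.002,0],[1,0,0.04,0.002,0],[1,0,0.04,0.002,0]])

```text
time_s: 16.42
eef_pos: [0.4837, 0.1578, 0.2169]
ee_rot: [0.616, 0.788, 0.001, 0.001]
wrist_force: [-0.3, -0.5, 0.2]
width: 0.0
```

```bash
python3 aim.py .4484 .1493 .2434 .043 0 0 .1734
```

```text
t 16.42 pos [0.4837 0.1578 0.2169] toolx [-0.241  0.971  0.   ] tooly [0.971 0.241 0.002] toolz [ 0.002  0.001 -1.   ] F [-0.3 -0.5  0.2] w 0.0
mm [  0.3 -36.8   0.4] units [ 0.0005 -0.0735  0.0008] spin -0.0
```

>>> move_arm(rows=[[1,0,0.008,0,0],[1,0,0.016,0,0],[1,0,0.024,0,0],[1,0,0.032,0,0],[1,0,0.032,0,0]])

```text
time_s: 16.83
eef_pos: [0.4926, 0.1603, 0.2148]
ee_rot: [0.616, 0.788, -0.01, -0.008]
wrist_force: [-22.1, -6.6, 21.2]
width: -0.0001
```

```bash
python3 aim.py .4484 .1493 .2434 .043 0 0 .1734
```

```text
t 16.83 pos [0.4926 0.1603 0.2148] toolx [-0.242  0.97   0.   ] tooly [ 0.97   0.242 -0.025] toolz [-0.024 -0.006 -1.   ] F [-22.1  -6.6  21.2] w -0.0001
mm [  0.  -41.2  -0.5] units [ 0.     -0.0825 -0.001 ] spin 0.0008
```

It stopped at 22 N, about 29 mm on from where the rib was. I'll back off, lift and look.

>>> move_arm(rows=[[1,0,-0.03,-0.01,0],[1,0,-0.06,-0.04,0],[1,0,-0.06,-0.12,0],[1,0,-0.06,-0.2,0],[1,-0.06,0,-0.27,0],[1,-0.14,0.03,-0.31,0],[1,-0.17,0.03,-0.31,0],[1,-0.17,0.03,-0.31,0]])

```text
time_s: 17.5
eef_pos: [0.537, 0.079, 0.3761]
ee_rot: [0.617, 0.787, 0.003, 0.005]
wrist_force: [0.2, -0.7, -0.4]
width: -0.0002
```

```bash
python3 - <<'E'
from h import *
import pickle
state()
im,K,M=cam('wrist'); pickle.dump((im,K,M),open('end.pkl','wb'))
a=cv2.resize(im[0:300,140:500],None,fx=1.5,fy=1.5,interpolation=cv2.INTER_CUBIC)
b=cam('side')[0][120:216,250:335]; b=cv2.resize(b,None,fx=3,fy=3,interpolation=cv2.INTER_CUBIC)
c=np.zeros((450,800,3),np.uint8); c[:,:540]=a; c[:288,542:797]=b
cv2.imwrite('pics/end.png',c)
E
```

```text
t 17.5 pos [0.537  0.079  0.3761] toolx [-0.238  0.971 -0.005] tooly [0.971 0.238 0.011] toolz [ 0.012 -0.002 -1.   ] F [ 0.2 -0.7 -0.4] w -0.0002
```

View pics/end.png

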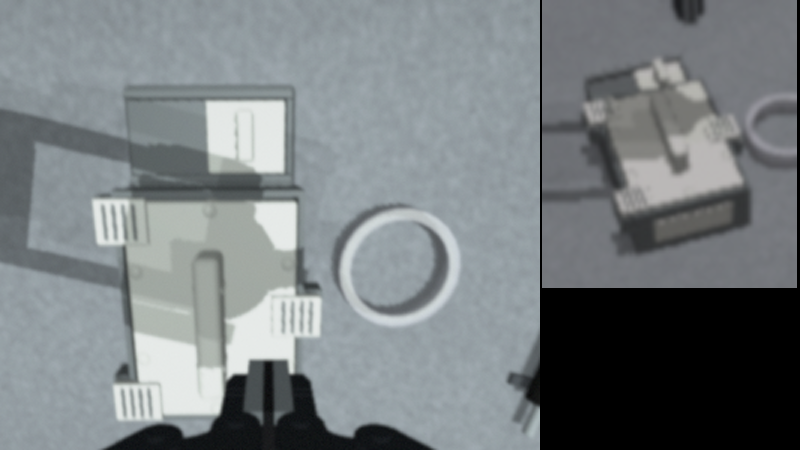

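The shutter plate now covers the inlet with no dark gap; its right edge is at the frame (287,135) and its rib at (245,135). The lid is seated and the tape unmoved. A numeric check follows, including tab heights and bystander shifts.

```bash
python3 - <<'E'
from h import *
import pickle
im,K,M=pickle.load(open('end.pkl','rb'))
c,s=np.cos(.2434),np.sin(.2434)
for n,uv,z in(('rib',(245,135),.0545),('plate-x',(207,137),.0365),('plate+x',(286,137),.0365),('deck+x',(294,137),.032),('deck-x',(126,137),.032)):
    p=unproj(K,M,(140+uv[0]/1.5,uv[1]/1.5),z); d=p[:2]-[.5125,.049]; print(n,'local',np.round([c*d[0]+s*d[1],-s*d[0]+c*d[1]],4))
a=cv2.imread('pics/side0.png'); b,_,_=cam('side')
d=cv2.absdiff(a,b).max(2)
for n,(u,v) in dict(tray=(296,375),screw=(242,267),tape=(331,162),toner=(396,230),roller=(379,160),brush=(245,100)).items(): print(n,d[v-14:v+14,u-14:u+14].mean().round(1))
E
python3 fitlid.py end.pkl .064
```

```text
rib local [0.0223 0.1134]
plate-x local [-0.0029  0.1133]
plate+x local [0.0482 0.1132]
deck+x local [0.0536 0.1134]
deck-x local [-0.0563  0.1137]
tray 2.3
screw 2.9
tape 2.2
toner 2.6
roller 1.9
brush 2.7
[0.51206662 0.05016988 0.24427424] [(np.float64(-0.5), 55), (np.float64(-0.5), 38), (np.float64(0.0), 19)]
[[ 0.4447  0.0973  0.    ]
 [ 0.4747 -0.023   0.    ]
 [ 0.5645  0.0632  0.    ]]
```

```bash
python3 - <<'E'
from h import *
import pickle
x=(.5123,.0498); c,s=np.cos(.2440),np.sin(.2440)
for f,sc,pts in(('end.pkl',1.5,((120,222),(138,401),(297,316))),('home.pkl',2,((253,279),(264,524),(485,409)))):
    im,K,M=pickle.load(open(f,'rb'))
    for z in(.067,.079):
        for uv in pts:
            p=unproj(K,M,(140+uv[0]/sc,uv[1]/sc),z); d=p[:2]-x; print(f,z,np.round([1e3*(c*d[0]+s*d[1]),1e3*(-s*d[0]+c*d[1])],1))
E
```

```text
end.pkl 0.067 [-54.5  62. ]
end.pkl 0.067 [-54.2 -60.8]
end.pkl 0.067 [54.8  0.4]
end.pkl 0.079 [-50.8  63.4]
end.pkl 0.079 [-50.5 -54.1]
end.pkl 0.079 [53.9  4.5]
home.pkl 0.067 [-53.6  61.2]
home.pkl 0.067 [-54.1 -62.2]
home.pkl 0.067 [55.3 -0.4]
home.pkl 0.079 [-51.5  62.2]
home.pkl 0.079 [-51.9 -55.8]
home.pkl 0.079 [52.6  3.3]
```

All three pads match the home height of 67 mm and not the loose 79 mm. The arm is clear of everything, so I'm handing in.

```bash
python3 -c "
from station import ctrl
print(ctrl.close_job(), ctrl.sense()['time_s'])"
```

```text
the job is handed in; nothing more can be done
the job is handed in; nothing more can be done
```

The container is closed and the job is handed in, after about 18 s of the 54 s allowed. I set the lid loosely on the rim the right way round and let go. I then pressed tab1, tab2 and tab0 down one at a time, and last pushed the shutter shut.

**Lid:** Each tab stopped hard at about 30–36 N, with the fingertip at 67–68 mm. In the last pictures all three pads match the home height of 67 mm and not the loose 79 mm. The lid lies within about 1 mm of the container's measured position.

**Shutter:** It stopped at about 23 N along the push, well above its 2 N friction, with a similar vertical force that I did not explain. The rib moved about 34 mm, not the full 45 mm, so the shutter seems to have started partly closed. I took it as fully shut from the plate edge meeting the frame with no inlet showing, and did not push it a second time.

**Bystanders:** The before-and-after side picture shows no visible change at the tape, screwdriver, tray, toner, roller or brush. I did not check the spray can, but the arm did not pass close to where it stands.

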